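Seat the pendant sheet on the two pins of the layering jig

ROBOT

A 6-joint arm with a two-finger parallel gripper is mounted at the origin on the work surface. World frame = base frame: x ahead of the robot, y to its left, z up, the work surface at z = 0. Lengths are in m, angles in rad, forces in N, time in s.
With the tool pointing down it reaches from about 0.3 to 0.875 m from the base axis. Payload 6.4 kg.
Tool frame: the origin (TCP) lies midway between the tips of the shut fingers; the grasp point (between the pads) lies 19 mm behind it (ctrl.pinch_z is the distance from the TCP to the grasp point, in m); z points along the fingers, y is the line along which they close (so a half turn about z gives the same grasp; the last joint's range is limited). The gripper opens to 85 mm and grips with 20 to 120 N. Pads are 22 mm wide; open, the fingers measure 114 mm over their backs; the gripper's body (76 mm by 85 mm) begins 54 mm behind the grasp point. The pads swing forward as they close: fully open they stand 13 mm farther back than shut.
Start: joints at [1.029, 0.181, 1.607, -0, 1.354, -0.206], TCP at [0.189, 0.543, 0.207] pointing down, gripper open.
Joint ranges: [-2.99, 2.99], [-0.89, 2.07], [0.3, 2.58], [-1.14, 4.28], [0, 2.63], [-3.12, 3.12]. Speed limits (rad/s): [2.57, 2.57, 3.01, 3.14, 3.14, 3.14].

INTERFACE

Orientations are given as a unit quaternion [w, x, y, z].
In Python, from bench import ctrl gives the robot as it stands.
- The arm moves only by the tool apply_moves, never from a script. Its argument "moves" is a list of rows, each an object with "jaw": the opening, from 0 (shut) to 1 (fully open); "offset": the shift along the tool's x, y, z in mm, a list of three; "rot": the turn, a rotation vector about the tool's x, y, z in degrees, a list of three. In form: [{"jaw": jaw, "offset": [dx, dy, dz], "rot": [ax, ay, az]}, ...]. A call has exactly 5 rows; each row shifts and turns the commanded pose from where the row before left it, along the tool's axes as they then stand; what a row does not reach is not made up. A row lasts 1/8 s, in which the tool goes at most 62.5 mm and 10.7 degrees, less where a joint would pass 70% of its speed; a pose out of reach is approached as far as the arm can. A call is refused whole if a number of a shift passes 62.5 or a number of a turn 10.7, either way. A call with a gripper value outside its range is refused whole. The fingers move at their own pace and stop on an object; the grip force is fixed at half the most. Time passes only in rows, so rows that do not move let the fingers close, or fill a call up. It gives the time, the measured TCP pose, the force, the opening and the grip force at its end, in the units of the state.
- ctrl.get_obs(): the state, without advancing time (a new reading comes with each control period).
- ctrl.camera(name): name is "scene" or "side" or "wrist"; returns (picture, depth): 480x640x3 uint8, red, green, blue; 480x640 float32, m along the optical axis (not along the pixel's ray), 0 where there is no reading.
- ctrl.camera_params(name): a dict with "K" (3x3 intrinsics, pixels), "cam_to_world" (4x4, takes a point from camera to world coordinates); the wrist camera has in their place "mount" (4x4, takes a point from camera to tool coordinates, whose origin is the TCP and whose axes are the flange's). Camera axes: x right, y down, z forward; pixel columns grow to the right and rows downward; lengths in m; the calibration is good to about 2 mm. A picture is of the moment at which its call begins: read the wrist's pose just before it. camera_params takes no time and is no camera call.
- ctrl.hand_in(): hands the job in; it is judged then, once.
Trained networks look in the newest picture that a camera, given by its name, has taken for a name from the list of things; names that differ only in an ending like _2 or _b are one class to them, and where a whole thing is asked for, a point or a joint stands for the part that bears it (a point fixed in the world has none). Each returns a list of dicts, best first, with "score" (0 to 1); they miss things now and then, are a little off and sometimes report something else, mostly with a low value. They report only what shows in the picture. A call takes as long as a camera call.
- ctrl.outline_of(camera, target): "region" (480x640 bool, what is visible of it) and "position" ([column, row] in pixels, amid what is visible of it).
The state is a dict: "time_s": time; "q": joint angles; "dq": joint speeds; "joint_efforts": joint torques, N m; "eef_pos": TCP position; "eef_rot": TCP orientation; "wrist_force": force on the tool from outside, world axes, zero at the start; "torque": the same for the moment, N m; "opening": opening from 0.0 (shut) to 1.0 (fully open); "grasp_force": force on a finger pad.
Only numpy, scipy, OpenCV 4.12 (cv2) and the standard library are available. Lean on these libraries where they do the work, as an engineer would, in place of code of your own. Each camera call takes 0.05 s, during which the arm holds its last target. There are 200 camera calls.

TASK

A laser-cut plywood pendant sheet is lying askew on top of the layering jig's two locating pins, short of its place. With the fingertips only, nudge it sideways by its edges until both of its holes drop over the pins and it lies flat and fully down on the jig's bed, then take the hand away. Do not pick the sheet up or knock it off the jig, and leave everything else on the table where it is.

Things in the scene. Friction and masses are not known exactly. Their poses are not given: they have to be found in the camera images.
- sheet: Pale plywood sheet, 140 (x) by 200 (y) by 6 mm, 90 to 180 g, six engraved medallions on top. Origin: centre of its underside, z up, x roughly away from the robot. Two through holes, 13 mm wide. It starts on the tops of both pins and the bed's near edge, tilted 0.12 rad, near edge low; it slides at under 2 N. Home, its origin is 30 mm above the jig's, axes parallel, play 1.5 mm all round the pins.
- jig: Wooden layering jig, immovable. Origin on the table under its centre; x away from the robot (within 0.3 rad), y left, z up. Dark baseboard 230 (x) by 300 (y) by 6 mm; centred on it a raised bed 120 (x) by 174 (y), top 30 mm above the table. The home sheet overhangs the bed 10 mm near and far, 13 mm left and right: a fingertip 10 to 20 mm above the table beside the bed meets the sheet's edge.
- pin_left (a point): Foot of the left steel locating pin, on the top face of the bed (30 mm above the table), at x = +25, y = +75 mm of the jig. The pin is 10 mm in diameter for 6 mm above the bed, then tapers over 4 mm to a 5 mm flat tip.
- pin_right (a point): Foot of the right locating pin, the same, at x = +25, y = -75 mm of the jig.
- hole_left (a point): Centre of the sheet's left hole, at the underside, at x = +25, y = +75 mm of the sheet. Home, it coincides with pin_left. At the start the sheet is 20 to 31 mm short of home (towards the jig's -x), up to 18 mm off to either side and up to 0.1 rad out of square; its far side drops about 10 mm when the holes find the pins.
- hole_right (a point): Centre of the sheet's right hole, at the underside, at x = +25, y = -75 mm of the sheet. Home, it coincides with pin_right.
- spool: Bystander: upright cord spool, 40 mm diameter, 42 mm high, beyond the jig. Origin: centre of its underside.
- pendant_a: Bystander: loose round wooden pendant, 44 mm diameter, 9 mm thick, with a small brass lug, at the far left of the jig. Origin: centre of its underside.
- pendant_b: Bystander: loose round wooden pendant, the same, at the near right of the jig. Origin: centre of its underside.
- jar: Bystander: small amber jar, 38 mm diameter, 52 mm high, at the far right of the jig. Origin: centre of its underside.
- screwdriver: Bystander: screwdriver lying to the right of the jig, 170 mm long, lengthways roughly along the jig's x. Origin: underside of its middle.
- brush: Bystander: brush lying to the left of the jig, 170 mm long, lengthways roughly along the jig's x. Origin: underside of its middle.
- can: Bystander: upright drinks can, 66 mm diameter, 115 mm high, standing to the near left. Origin: centre of its underside.

How it is judged:
At the end, for the whole second after the job is handed in: The sheet is home: each hole is centred on its own pin within 3 mm and down on the bed within about 2 mm, the sheet level within 0.02 rad and at rest (horizontal distance between hole_left and pin_left below 0.003 m and horizontal distance between hole_right and pin_right below 0.003 m and distance between hole_left and pin_left below 0.0035 m and distance between hole_right and pin_right below 0.0035 m and angle between sheet's own z axis and vertical below 0.02 rad and linear speed of sheet below 0.01 m/s); the robot touches nothing.
It fails at once if the sheet was lifted off the jig (its middle more than 44 mm, or a hole more than 50 mm, above the table; sliding on the pin tops they stay below 43 mm) (height (world z) of sheet above 0.044 m or height (world z) of any of hole_left, hole_right above 0.05 m).
It fails at once if the sheet was knocked off the jig (its middle more than 75 mm from the jig's, or below the bed) (horizontal distance between sheet and jig above 0.075 m or height (world z) of sheet below 0.022 m).
It fails at once if a bystander was moved by more than 20 mm or knocked over (distance of any of spool, pendant_a, pendant_b, jar, screwdriver, brush, can from where it was at the start of the episode above 0.02 m or angle between any of spool, jar, can's own z axis and vertical above 0.4 rad).
It also fails if it takes over 64 s, if anything falls off the work surface, if the arm or the gripper's body presses on something with over 40 N, if the wrist force passes 120 N, or if a joint passes its speed limit or range.

## Working session

There is one attempt and no reset: what is moved stays moved. The work goes in short steps, Python scripts to look and compute and a tool call to move; the robot and the scene stay as the last step left them, time stands still between calls to the robot, and variables do not carry over. Pictures are saved under pics/ and viewed, at most 10 in all, crops included, and the job is handed in when it is done.

Besides the shell and the picture viewer there is one more tool, called after "Request:" by a JSON object that holds its "op" and its "data", one argument or row to a line. apply_moves: Moves the arm, as the interface text tells. Its arguments: {"type":"object","properties":{"moves":{"type":"array"}},"required":["moves"]}

```bash
mkdir -p pics; ls
cat > h.py <<'E'
import numpy as np, cv2
from bench import ctrl
from scipy.spatial.transform import Rotation as R
def cam(name):
    o=ctrl.get_obs(); p,d=ctrl.camera(name); P=ctrl.camera_params(name)
    K=np.array(P["K"])
    if name=="wrist":
        T=np.eye(4); w,x,y,z=o["eef_rot"]; T[:3,:3]=R.from_quat([x,y,z,w]).as_matrix(); T[:3,3]=o["eef_pos"]
        T=T@np.array(P["mount"])
    else: T=np.array(P["cam_to_world"])
    return p,d,K,T
def cloud(d,K,T):
    v,u=np.mgrid[:480,:640]
    pc=np.stack([(u-K[0,2])/K[0,0]*d,(v-K[1,2])/K[1,1]*d,d],-1)
    W=pc@T[:3,:3].T+T[:3,3]; W[d<=0]=np.nan
    return W
def save(n,p): cv2.imwrite(n,cv2.cvtColor(p,cv2.COLOR_RGB2BGR))
E
python3 - <<'E'
from h import *
o=ctrl.get_obs(); print(o["eef_pos"],o["eef_rot"],o["time_s"])
for c in ["scene","side"]:
    p,d,K,T=cam(c); save(f"pics/{c}0.png",p); print(c,K[0,0],T.round(3).tolist())
    W=cloud(d,K,T)
    for n in ["sheet","jig","spool","pendant_a","jar","screwdriver","brush","can"]:
        for r in ctrl.outline_of(c,n)[:2]:
            m=W[r["region"]]; m=m[~np.isnan(m[:,0])]
            if len(m): print(n,round(r["score"],2),np.round(r["position"]),m.mean(0).round(3),np.percentile(m,2,0).round(3),np.percentile(m,98,0).round(3))
E
```

```text
pics
[0.18912947 0.54234782 0.2065632 ] [-3.26776093e-04  1.67107410e-01  9.85938275e-01 -8.51288193e-04] 0.0
scene 490.5481418302323 [[-0.259, 0.761, -0.595, 1.101], [0.966, 0.212, -0.15, 0.232], [0.012, -0.614, -0.789, 0.811], [0.0, 0.0, 0.0, 1.0]]
sheet 0.78 [296. 264.] [0.57  0.074 0.041] [ 0.496 -0.025  0.031] [0.638 0.168 0.049]
jig 0.93 [286. 300.] [0.628 0.075 0.008] [ 0.474 -0.082  0.002] [0.709 0.216 0.031]
spool 0.57 [265. 354.] [0.765 0.074 0.032] [0.745 0.055 0.002] [0.779 0.09  0.044]
spool 0.36 [473. 198.] [0.35  0.39  0.077] [0.311 0.362 0.009] [0.365 0.42  0.116]
pendant_a 0.82 [359. 361.] [0.723 0.229 0.009] [0.702 0.21  0.005] [0.741 0.249 0.012]
pendant_a 0.5 [226. 211.] [ 0.457 -0.108  0.007] [ 0.427 -0.135 -0.002] [ 0.477 -0.088  0.012]
jar 0.62 [166. 292.] [ 0.694 -0.139  0.037] [ 0.674 -0.175  0.001] [ 0.708 -0.125  0.054]
screwdriver 0.75 [184. 233.] [ 0.549 -0.18   0.02 ] [ 0.493 -0.211  0.01 ] [ 0.642 -0.158  0.027]
brush 0.89 [418. 334.] [0.638 0.325 0.017] [0.544 0.296 0.005] [0.7   0.353 0.021]
can 0.96 [476. 201.] [0.347 0.39  0.075] [0.303 0.361 0.001]
[... 425 characters left out ...]
]
spool 0.61 [413. 232.] [0.753 0.067 0.027] [0.738 0.053 0.001] [0.774 0.092 0.044]
pendant_a 0.76 [327. 329.] [ 0.453 -0.112  0.009] [ 0.433 -0.13   0.001] [ 0.474 -0.09   0.012]
pendant_a 0.65 [366. 208.] [0.715 0.224 0.008] [0.697 0.207 0.   ] [0.736 0.252 0.011]
jar 0.73 [448. 299.] [ 0.681 -0.149  0.033] [ 0.668 -0.161  0.   ] [ 0.701 -0.128  0.053]
screwdriver 0.81 [386. 339.] [ 0.529 -0.184  0.02 ] [ 0.484 -0.204  0.009] [ 0.611 -0.164  0.027]
brush 0.96 [317. 196.] [0.621 0.322 0.014] [0.535 0.294 0.001] [0.691 0.35  0.021]
can 0.69 [195. 194.] [0.326 0.377 0.067] [0.297 0.36  0.   ] [0.36  0.443 0.116]
can 0.69 [317. 197.] [0.622 0.321 0.014] [0.537 0.294 0.002] [0.688 0.346 0.021]
```

View pics/scene0.png

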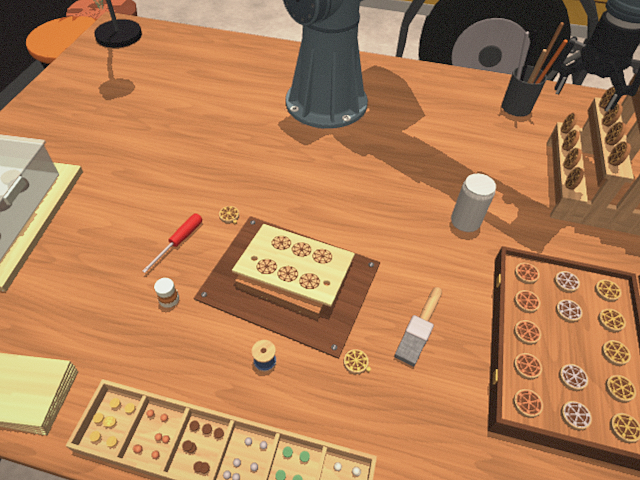

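View pics/side0.png

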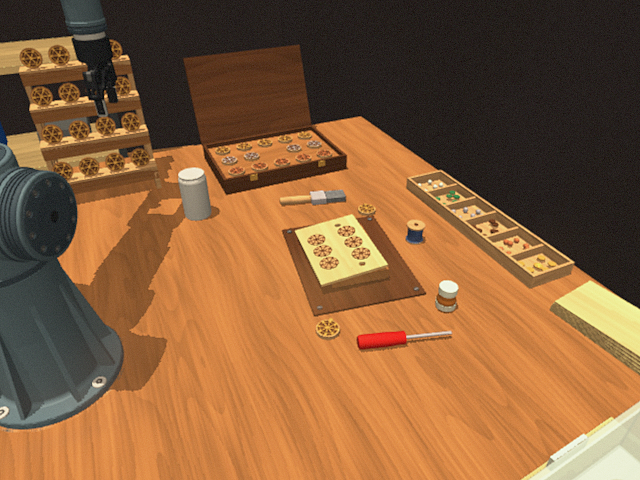

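```bash
cat >> h.py <<'E'
def rect(P,size,yawguess=0.):
    # fit rectangle of known size to xy points (mask points): robust minAreaRect then axis with x away
    (cx,cy),(w,h),a=cv2.minAreaRect((P*1000).astype(np.float32))
    th=np.radians(a)
    c=[th+k*np.pi/2 for k in range(-4,5)]
    if w>h: th+=np.pi/2; w,h=h,w   # x axis along the shorter side
    th=(th+np.pi/2)%np.pi-np.pi/2
    return np.array([cx,cy]),th,(w,h)
def clean(m):
    m=cv2.morphologyEx(m.astype(np.uint8),cv2.MORPH_OPEN,np.ones((3,3)))
    n,l,s,_=cv2.connectedComponentsWithStats(m); return l==1+np.argmax(s[1:,4])
def measure(c):
    p,d,K,T=cam(c); W=cloud(d,K,T); out={}
    v,u=np.mgrid[:480,:640]; ray=np.stack([(u-K[0,2])/K[0,0],(v-K[1,2])/K[1,1],np.ones_like(u)],-1)@T[:3,:3].T
    g=p.astype(int); near=(abs(W[...,0]-.58)<.2)&(abs(W[...,1]-.07)<.2)
    pale=(g[...,2]>120)&(g[...,0]>170)
    rs=ctrl.outline_of(c,"sheet")[0]["region"]; rs=cv2.dilate(rs.astype(np.uint8),np.ones((7,7)))>0
    S=rs&near&(W[...,2]>.022)
    Q=W[S]; 
    for _ in range(5):
        A=np.c_[Q[:,:2],np.ones(len(Q))]; k=np.linalg.lstsq(A,Q[:,2],rcond=None)[0]
        Q=W[S]; r=abs(np.c_[Q[:,:2],np.ones(len(Q))]@k-Q[:,2]); Q=Q[r<.003]
    n=np.array([-k[0],-k[1],1]); t=(k[2]-n@T[:3,3])/(ray@n); X=T[:3,3]+ray*t[...,None]
    M=S&(abs(W@n-k[2])<.003); M=clean(M)
    # in-plane frame: project x,y in tilted plane
    out["sheet"]=rect(X[M][:,:2],None); out["plane"]=k; out["n"]=n/np.linalg.norm(n)
    J=near&(abs(W[...,2]-.006)<.006)&(g.sum(-1)<300)
    J=clean(J)
    t=(.006-T[2,3])/ray[...,2]; XJ=T[:3,3]+ray*t[...,None]
    out["jig"]=rect(XJ[J][:,:2],None)
    return out,p,M,J
E
python3 - <<'E'
from h import *
for c in ["scene","side"]:
    o,p,M,J=measure(c)
    for k in ["sheet","jig","plane"]: print(c,k,[np.round(x,3) for x in o[k]])
    q=p.copy(); q[M]=q[M]//2+[0,0,127]; q[J]=q[J]//2+[0,127,0]
    save(f"pics/m_{c}.png",q[170:370,180:440].repeat(2,0).repeat(2,1))
    if c=="scene": a=q
    else:cv2.imwrite("pics/m.png",np.vstack([a[190:370,180:440],q[190:370,220:480]])[...,::-1].repeat(2,1)[:, :].repeat(1,0))
E
```

```text
Traceback (most recent call last):
  File "h.py", line 34, in measure
    rs=ctrl.outline_of(c,"sheet")[0]["region"]; rs=cv2.dilate(rs.astype(np.uint8),np.ones((7,7)))>0
       ~~~~~~~~~~~~~~~~~~~~~~~~~~^^^
IndexError: list index out of range
```

```bash
python3 - <<'E'
s=open('h.py').read()
i=s.index("    rs=ctrl"); j=s.index("    S=rs")
s=s[:i]+"    rs=(abs(W[...,0]-.58)<.14)&(abs(W[...,1]-.07)<.15)&(W[...,2]<.06)\n"+s[j:]
s=s.replace("    c=[th+k*np.pi/2 for k in range(-4,5)]\n","")
open('h.py','w').write(s)
E
cat > m.py <<'E'
from h import *
ims=[]
for c in ["scene","side"]:
    o,p,M,J=measure(c)
    for k in ["sheet","jig","plane"]: print(c,k,[np.round(x,3) for x in o[k]])
    q=p.copy(); q[M]=q[M]//2+[0,0,127]; q[J]=q[J]//2+[0,127,0]
    ims.append(q[190:370,(180 if c=="scene" else 220):][:,:260])
cv2.imwrite("pics/m.png",cv2.resize(np.hstack(ims)[...,::-1],None,fx=1.5,fy=1.5))
E
python3 m.py
```

```text
scene sheet [array([566.086,  71.662]), np.float64(-0.117), array([142.368, 200.353])]
scene jig [array([587.997,  67.89 ]), np.float64(-0.155), array([230.62 , 299.038])]
scene plane [np.float64(0.117), np.float64(-0.019), np.float64(-0.025)]
side sheet [array([561.62,  70.73]), np.float64(-0.114), array([139.698, 203.614])]
side jig [array([582.72,  64.61]), np.float64(-0.155), array([230.094, 303.974])]
side plane [np.float64(0.117), np.float64(-0.017), np.float64(-0.024)]
```

View pics/m.png

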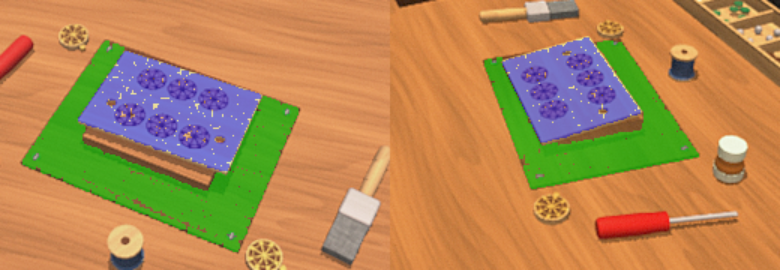

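Request:
{"op": "apply_moves", "data": {
  "moves": [
    {"jaw": 1, "offset": [-40, -34, 0], "rot": [0, 0, 0]},
    {"jaw": 1, "offset": [-40, -34, 0], "rot": [0, 0, 0]},
    {"jaw": 1, "offset": [-40, -34, 0], "rot": [0, 0, 0]},
    {"jaw": 1, "offset": [-40, -34, 0], "rot": [0, 0, 0]},
    {"jaw": 1, "offset": [-40, -34, 0], "rot": [0, 0, 0]}
  ]
}}

```text
time_s: 1.72
eef_pos: [0.323, 0.3151, 0.2078]
eef_rot: [0.0, 0.167, 0.986, 0.0]
wrist_force: [0.6, 0.1, 0.2]
opening: 0.996
grasp_force: 0.0
```

Request:
{"op": "apply_moves", "data": {
  "moves": [
    {"jaw": 1, "offset": [-40, -34, 0], "rot": [0, 0, 0]},
    {"jaw": 1, "offset": [-40, -34, 0], "rot": [0, 0, 0]},
    {"jaw": 1, "offset": [-40, -34, 0], "rot": [0, 0, 0]},
    {"jaw": 1, "offset": [-40, -34, 0], "rot": [0, 0, 0]},
    {"jaw": 1, "offset": [-40, -34, 0], "rot": [0, 0, -10]}
  ]
}}

```text
time_s: 2.35
eef_pos: [0.4557, 0.0887, 0.2078]
eef_rot: [0.0, 0.079, 0.997, 0.0]
wrist_force: [1.0, 0.2, 0.6]
opening: 1.0
grasp_force: 0.0
```

Run:
```python
from h import *
print(np.round(ctrl.camera_params("wrist")["mount"],3).tolist())
p,d,K,T=cam("wrist"); save("pics/w0.png",p); o=ctrl.get_obs()
w,x,y,z=o["eef_rot"];print(o["eef_pos"],R.from_quat([x,y,z,w]).as_matrix().round(4).tolist(),o["wrist_force"],o["time_s"])
```

```text
[[-0.001, -0.956, -0.292, 0.075], [1.0, -0.001, 0.002, -0.001], [-0.002, -0.292, 0.956, -0.166], [0.0, 0.0, 0.0, 1.0]]
[0.45875632 0.08374459 0.20805094] [[-0.9891, 0.1472, 0.0031], [0.1472, 0.9891, -0.0036], [-0.0036, -0.0031, -1.0]] [ 2.61682205 -5.53171269  2.04797809] 2.4
```

View pics/w0.png

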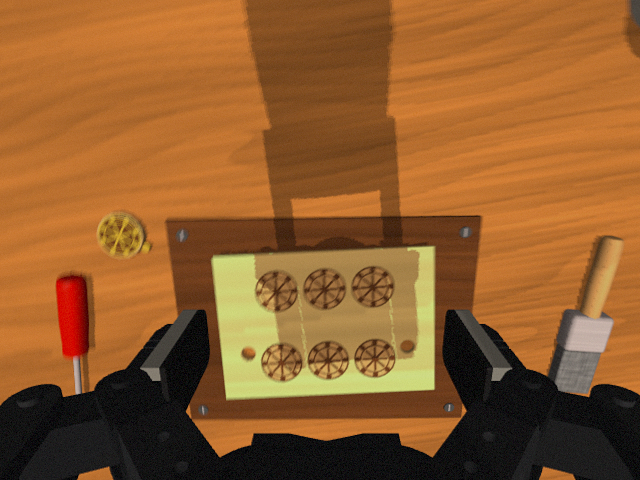

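Request:
{"op": "apply_moves", "data": {
  "moves": [
    {"jaw": 1, "offset": [0, 0, 45], "rot": [0, 0, -0.4]},
    {"jaw": 1, "offset": [0, 0, 45], "rot": [0, 0, 0]},
    {"jaw": 1, "offset": [0, 0, 45], "rot": [0, 0, 0]},
    {"jaw": 1, "offset": [0, 0, 45], "rot": [0, 0, 0]},
    {"jaw": 1, "offset": [0, 0, 24], "rot": [0, 0, 0]}
  ]
}}

```text
time_s: 3.02
eef_pos: [0.4533, 0.0906, 0.0013]
eef_rot: [-0.002, 0.078, 0.997, -0.0]
wrist_force: [0.2, -0.2, 1.0]
opening: 0.996
grasp_force: 0.0
```

```bash
cat > m.py <<'E'
from h import *
import sys
o=ctrl.get_obs(); w,x,y,z=o["eef_rot"]; X=R.from_quat([x,y,z,w]).as_matrix()[:,0]
print(o["time_s"],o["eef_pos"].round(4),"toolyaw",np.arctan2(-X[1],-X[0]).round(4),"F",np.round(o["wrist_force"],1))
for c in ["scene","side"]:
    m,p,M,J=measure(c)
    s,j=m["sheet"],m["jig"]; a=j[1]; n=m["n"]
    d=s[0]-6*n[:2]-j[0]; ax=np.array([np.cos(a),np.sin(a)])
    print(c,"rel x %.1f y %.1f yaw %.3f"%(d@ax,d@[-ax[1],ax[0]],s[1]-a),"jig",j[0].round(1),j[1].round(3),"sizes",np.round(s[2]),np.round(j[2]),"n",n.round(3),"ztop",(m["plane"]@[s[0][0]/1e3,s[0][1]/1e3,1]).round(4))
    if len(sys.argv)>1: save(f"pics/{sys.argv[1]}_{c}.png",cv2.resize(p[190:370,(180 if c=="scene" else 220):][:,:260],None,fx=3,fy=3))
E
python3 m.py a
```

```text
3.025 [0.4533 0.0906 0.0013] toolyaw -0.1561 F [ 0.2 -0.2  1. ]
scene rel x -21.7 y 0.5 yaw 0.039 jig [587.8  67.9] -0.153 sizes [142. 201.] [230. 299.] n [-0.116  0.018  0.993] ztop 0.0404
side rel x -20.2 y 2.9 yaw 0.039 jig [581.8  64.7] -0.153 sizes [140. 203.] [231. 303.] n [-0.117  0.018  0.993] ztop 0.0406
```

View pics/a_side.png

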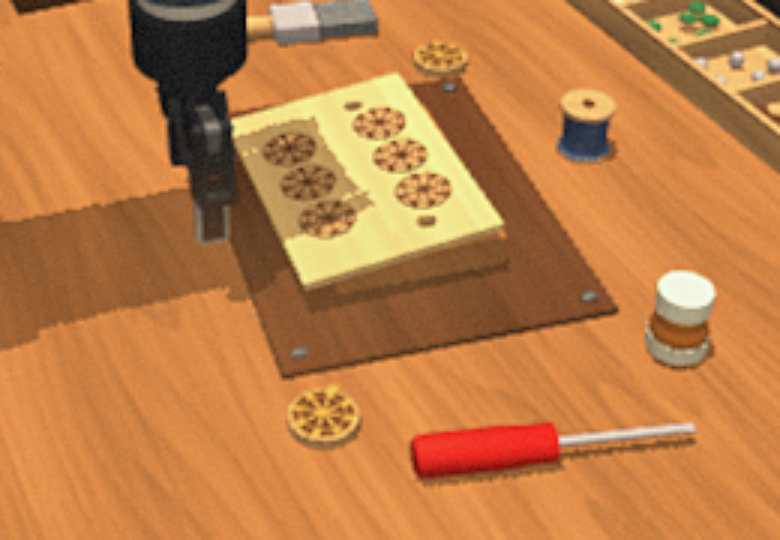

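Request:
{"op": "apply_moves", "data": {
  "moves": [
    {"jaw": 1, "offset": [-10, 0, 0], "rot": [0, 0, 0]},
    {"jaw": 1, "offset": [-8, 0, 0], "rot": [0, 0, 0]},
    {"jaw": 1, "offset": [-5, 0, 0], "rot": [0, 0, 0]},
    {"jaw": 1, "offset": [-4, 0, 0], "rot": [0, 0, 0]},
    {"jaw": 1, "offset": [-3, 0, 0], "rot": [0, 0, 0]}
  ]
}}

```text
time_s: 3.75
eef_pos: [0.4849, 0.0857, 0.0037]
eef_rot: [0.0, 0.078, 0.997, -0.0]
wrist_force: [-0.4, 0.1, -0.1]
opening: 1.004
grasp_force: 0.0
```

Request:
{"op": "apply_moves", "data": {
  "moves": [
    {"jaw": 1, "offset": [-2, 0, 0], "rot": [0, 0, 0]},
    {"jaw": 1, "offset": [-2, 0, 0], "rot": [0, 0, 0]},
    {"jaw": 1, "offset": [-2, 0, 0], "rot": [0, 0, 0]},
    {"jaw": 1, "offset": [-2, 0, 0], "rot": [0, 0, 0]},
    {"jaw": 1, "offset": [-2, 0, 0], "rot": [0, 0, 0]}
  ]
}}

```text
time_s: 4.38
eef_pos: [0.4945, 0.0841, 0.0035]
eef_rot: [-0.0, 0.078, 0.997, -0.0]
wrist_force: [0.3, -0.0, -0.3]
opening: 1.003
grasp_force: 0.0
```

```bash
python3 m.py
```

```text
4.375 [0.4945 0.0841 0.0035] toolyaw -0.1554 F [ 0.3 -0.  -0.3]
scene rel x -22.1 y 0.7 yaw 0.036 jig [588.   67.7] -0.153 sizes [141. 201.] [230. 299.] n [-0.116  0.019  0.993] ztop 0.0404
side rel x -19.9 y 2.4 yaw 0.041 jig [581.6  64.6] -0.154 sizes [139. 204.] [232. 304.] n [-0.116  0.017  0.993] ztop 0.0406
```

Run:
```python
from h import *
p,d,K,T=cam("side"); a=cv2.resize(p[190:310,260:400],None,fx=4,fy=4)
p,d,K,T=cam("wrist"); W=cloud(d,K,T); b=cv2.resize(p,None,fx=.5,fy=.5); b=np.vstack([b,np.zeros((240,320,3),np.uint8)])
b=b[:480]; a=a[:480,:480]
save("pics/b.png",np.hstack([a,b]))
```

```text
(no output)
```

View pics/b.png

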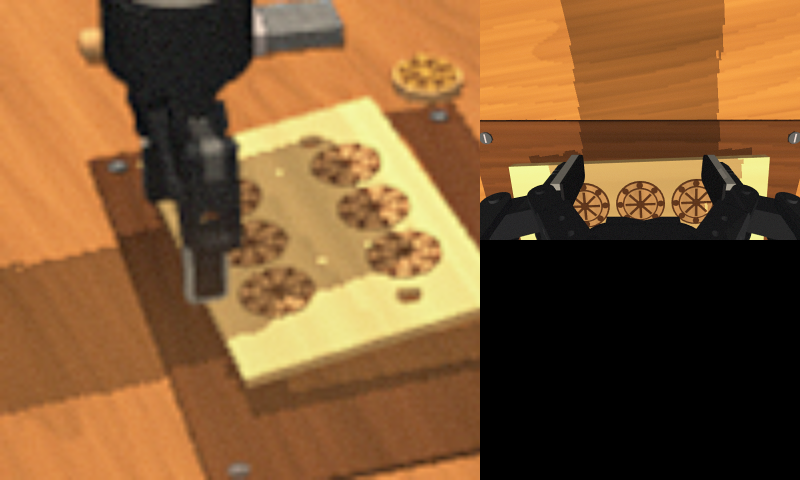

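Run:
```python
from h import *
p,d,K,T=cam("wrist"); W=cloud(d,K,T); print(ctrl.get_obs()["wrist_force"].round(2))
o=ctrl.get_obs()["eef_pos"]; a=.1545
ax=np.array([np.cos(a),-np.sin(a)]); ay=np.array([np.sin(a),np.cos(a)])
for c0,c1 in [(130,210),(445,520)]:
    B=W[300:400,c0:c1].reshape(-1,3); g=p[300:400,c0:c1].reshape(-1,3).sum(1)
    B=B[(g<330)&(B[:,2]<.1)]; r=B[:,:2]-o[:2]
    q=np.c_[r@ax,r@ay,B[:,2]]; f=q[abs(np.abs(q[:,1])-.05)<.025]
    i=np.argsort(f[:,2]); print(len(f),(f[i[::max(1,len(f)//25)]]*1e3).round(0).tolist())
q,d,K,T=cam("side"); W=cloud(d,K,T)
for v,u in [(260,311),(262,311),(264,311),(264,308),(264,315),(258,311)]:
    print(v,u,W[v,u].round(4),q[v,u])
```

```text
[ 0.2   0.49 -0.14]
6383 [[9.0, -70.0, 4.0], [15.0, -74.0, 5.0], [6.0, -61.0, 6.0], [5.0, -58.0, 7.0], [20.0, -46.0, 35.0], [7.0, -43.0, 43.0], [3.0, -43.0, 47.0], [-8.0, -43.0, 49.0], [-6.0, -43.0, 52.0], [-10.0, -44.0, 54.0], [-7.0, -43.0, 56.0], [-11.0, -47.0, 58.0], [-12.0, -45.0, 60.0], [-1.0, -43.0, 62.0], [-10.0, -43.0, 64.0], [-7.0, -55.0, 66.0], [2.0, -43.0, 67.0], [-9.0, -43.0, 69.0], [-11.0, -46.0, 71.0], [-8.0, -43.0, 73.0], [-2.0, -43.0, 75.0], [-2.0, -44.0, 77.0], [-12.0, -50.0, 79.0], [-13.0, -45.0, 85.0], [-12.0, -44.0, 89.0], [-13.0, -42.0, 92.0]]
5972 [[6.0, 64.0, 4.0], [8.0, 62.0, 6.0], [7.0, 68.0, 6.0], [-1.0, 62.0, 29.0], [-5.0, 42.0, 43.0], [-1.0, 42.0, 47.0], [-11.0, 45.0, 49.0], [6.0, 42.0, 51.0], [-7.0, 55.0, 54.0], [-7.0, 53.0, 56.0], [-11.0, 45.0, 58.0], [-7.0, 53.0, 60.0], [-1.0, 42.0, 61.0], [-12.0, 43.0, 63.0], [-12.0, 42.0, 65.0], [-11.0, 47.0, 66.0], [-0.0, 42.0, 68.0], [-6.0, 42.0, 70.0], [0.0, 42.0, 71.0], [-7.0, 43.0, 73.0], [-5.0, 43.0, 75.0], [-11.0, 48.0, 77.0], [-11.0, 43.0, 79.0], [-12.0, 46.0, 85.0], [-11.0, 39.0, 89.0], [-13.0, 38.0, 92.0]]
260 311 [0.4822 0.0276 0.0607] [66 53 45]
262 311 [0.4829 0.0297 0.054 ] [64 47 37]
264 311 [0.4837 0.0318 0.0472] [98 86 73]
264 308 [0.4774 0.0321 0.0491] [113 100  85]
264 315 [0.4934 0.0341 0.0425] [140 120  92]
258 311 [0.4829 0.0292 0.0644] [62 48 38]
```

Request:
{"op": "apply_moves", "data": {
  "moves": [
    {"jaw": 1, "offset": [15, 0, 0], "rot": [0, 0, 0]},
    {"jaw": 1, "offset": [15, 0, 0], "rot": [0, 0, 0]},
    {"jaw": 1, "offset": [10, 0, 0], "rot": [0, 0, 0]},
    {"jaw": 1, "offset": [0, 0, -15], "rot": [0, 0, 0]},
    {"jaw": 0.5, "offset": [0, 0, 0], "rot": [0, 0, 0]}
  ]
}}

```text
time_s: 5.3
eef_pos: [0.457, 0.0903, 0.0204]
eef_rot: [0.002, 0.078, 0.997, 0.0]
wrist_force: [0.2, -0.8, 0.1]
opening: 0.817
grasp_force: 0.0
```

```bash
cat > tip.py <<'E'
from h import *
s=ctrl.get_obs(); o=s["eef_pos"]; print(s["opening"],o.round(4),s["time_s"])
a=.155; ax=np.array([np.cos(a),-np.sin(a)]); ay=np.array([np.sin(a),np.cos(a)])
for c in ["scene","side","wrist"]:
    p,d,K,T=cam(c); W=cloud(d,K,T); r=W[...,:2]-o[:2]; x=r@ax;y=r@ay
    g=(abs(x)<.016)&(abs(y)<.07)&(W[...,2]>.012)&(W[...,2]<.11)
    for side in (-1,1):
        k=g&(y*side>0)
        if k.sum()>20: 
            z=W[...,2][k]; low=k&(W[...,2]<np.percentile(z,15))
            print(c,side,k.sum(),"zmin",np.percentile(z,[0,1,5]).round(3),"x",np.percentile(x[low],[2,98]).round(3),"y",np.percentile(y[low],[2,98]).round(3))
E
python3 tip.py
```

```text
0.8165586786148572 [0.457  0.0903 0.0204] 5.3
scene -1 240 zmin [0.05  0.053 0.058] x [-0.01   0.012] y [-0.048 -0.035]
scene 1 240 zmin [0.053 0.055 0.061] x [-0.004  0.012] y [0.034 0.047]
side -1 242 zmin [0.048 0.049 0.056] x [-0.013  0.008] y [-0.045 -0.034]
side 1 64 zmin [0.048 0.049 0.051] x [-0.013 -0.004] y [0.031 0.036]
wrist -1 13712 zmin [0.047 0.052 0.06 ] x [-0.013  0.009] y [-0.041 -0.028]
wrist 1 13644 zmin [0.046 0.052 0.06 ] x [-0.013  0.009] y [0.027 0.04 ]
```

Request:
{"op": "apply_moves", "data": {
  "moves": [
    {"jaw": 0.5, "offset": [0, 0, 0], "rot": [0, 0, 0]},
    {"jaw": 0.5, "offset": [0, 0, 0], "rot": [0, 0, 0]},
    {"jaw": 0.5, "offset": [0, 0, 0], "rot": [0, 0, 0]},
    {"jaw": 0.5, "offset": [0, 0, 0], "rot": [0, 0, 0]},
    {"jaw": 0.5, "offset": [0, 0, 0], "rot": [0, 0, 0]}
  ]
}}

```text
time_s: 6.08
eef_pos: [0.4549, 0.0904, 0.0185]
eef_rot: [-0.0, 0.078, 0.997, -0.0]
wrist_force: [-0.8, 0.7, 0.7]
opening: 0.502
grasp_force: 0.0
```

```bash
python3 tip.py
```

```text
0.5015319220266222 [0.4549 0.0904 0.0185] 6.075
scene -1 277 zmin [0.044 0.046 0.05 ] x [-0.008  0.011] y [-0.034 -0.022]
scene 1 262 zmin [0.045 0.047 0.053] x [-0.006  0.013] y [0.021 0.034]
side -1 246 zmin [0.043 0.045 0.05 ] x [-0.013  0.009] y [-0.035 -0.024]
side 1 56 zmin [0.046 0.046 0.047] x [-0.012 -0.006] y [0.019 0.025]
wrist -1 13809 zmin [0.043 0.049 0.058] x [-0.012  0.009] y [-0.035 -0.022]
wrist 1 13737 zmin [0.043 0.049 0.058] x [-0.012  0.009] y [0.021 0.034]
```

Request:
{"op": "apply_moves", "data": {
  "moves": [
    {"jaw": 0.8, "offset": [0, 0, 4], "rot": [0, 0, 0]},
    {"jaw": 0.8, "offset": [0, 0, 4], "rot": [0, 0, 0]},
    {"jaw": 0.8, "offset": [0, 0, 4], "rot": [0, 0, 0]},
    {"jaw": 0.8, "offset": [0, 0, 3], "rot": [0, 0, 0]},
    {"jaw": 0.8, "offset": [0, 0, 0], "rot": [0, 0, 0]}
  ]
}}

```text
time_s: 6.85
eef_pos: [0.4546, 0.0904, 0.0031]
eef_rot: [-0.0, 0.078, 0.997, -0.0]
wrist_force: [0.2, -0.7, -0.5]
opening: 0.802
grasp_force: 0.0
```

```bash
python3 tip.py
```

```text
0.8017093602503382 [0.4546 0.0904 0.0031] 6.85
scene -1 340 zmin [0.033 0.036 0.041] x [-0.012  0.012] y [-0.049 -0.035]
scene 1 383 zmin [0.033 0.04  0.047] x [-0.006  0.013] y [0.034 0.047]
side -1 328 zmin [0.033 0.035 0.042] x [-0.013  0.008] y [-0.049 -0.038]
side 1 61 zmin [0.034 0.035 0.036] x [-0.012 -0.004] y [0.032 0.035]
wrist -1 21617 zmin [0.033 0.04  0.05 ] x [-0.011  0.01 ] y [-0.048 -0.034]
wrist 1 20996 zmin [0.033 0.04  0.05 ] x [-0.011  0.01 ] y [0.033 0.047]
```

Request:
{"op": "apply_moves", "data": {
  "moves": [
    {"jaw": 0.8, "offset": [0, 0, 4], "rot": [0, 0, 0]},
    {"jaw": 0.8, "offset": [0, 0, 4], "rot": [0, 0, 0]},
    {"jaw": 0.8, "offset": [0, 0, 4], "rot": [0, 0, 0]},
    {"jaw": 0.8, "offset": [0, 0, 4], "rot": [0, 0, 0]},
    {"jaw": 0.8, "offset": [0, 0, 0], "rot": [0, 0, 0]}
  ]
}}

```text
time_s: 7.62
eef_pos: [0.4545, 0.0904, -0.013]
eef_rot: [-0.0, 0.078, 0.997, 0.0]
wrist_force: [0.1, 0.3, -0.4]
opening: 0.8
grasp_force: 0.0
```

```bash
python3 tip.py; python3 m.py
```

```text
0.7995901133822062 [ 0.4545  0.0904 -0.013 ] 7.625
scene -1 429 zmin [0.017 0.02  0.028] x [-0.011  0.013] y [-0.048 -0.035]
scene 1 466 zmin [0.017 0.023 0.031] x [-0.004  0.013] y [0.034 0.047]
side -1 442 zmin [0.018 0.019 0.027] x [-0.013  0.009] y [-0.049 -0.036]
side 1 59 zmin [0.016 0.018 0.02 ] x [-0.012 -0.004] y [0.033 0.039]
wrist -1 22970 zmin [0.017 0.024 0.035] x [-0.011  0.01 ] y [-0.048 -0.034]
wrist 1 22221 zmin [0.017 0.024 0.034] x [-0.011  0.01 ] y [0.033 0.047]
7.775 [ 0.455   0.0904 -0.0124] toolyaw -0.1554 F [ 0.3  0.1 -0.3]
scene rel x -21.5 y 0.4 yaw 0.035 jig [587.7  67.9] -0.151 sizes [142. 200.] [229. 299.] n [-0.116  0.019  0.993] ztop 0.0404
side rel x -20.1 y 3.0 yaw 0.040 jig [581.8  64.7] -0.154 sizes [140. 203.] [232. 303.] n [-0.117  0.018  0.993] ztop 0.0406
```

Request:
{"op": "apply_moves", "data": {
  "moves": [
    {"jaw": 0.8, "offset": [-8, 0, 0], "rot": [0, 0, 0]},
    {"jaw": 0.8, "offset": [-8, 0, 0], "rot": [0, 0, 0]},
    {"jaw": 0.8, "offset": [-5, 0, 0], "rot": [0, 0, 0]},
    {"jaw": 0.8, "offset": [-3, 0, 0], "rot": [0, 0, 0]},
    {"jaw": 0.8, "offset": [-2, 0, 0], "rot": [0, 0, 0]}
  ]
}}

```text
time_s: 8.5
eef_pos: [0.4806, 0.0863, -0.0126]
eef_rot: [-0.0, 0.078, 0.997, -0.0]
wrist_force: [0.2, 0.7, -0.5]
opening: 0.799
grasp_force: 0.0
```

Request:
{"op": "apply_moves", "data": {
  "moves": [
    {"jaw": 0.8, "offset": [-2.5, 0, 0], "rot": [0, 0, 0]},
    {"jaw": 0.8, "offset": [-2.5, 0, 0], "rot": [0, 0, 0]},
    {"jaw": 0.8, "offset": [-2.5, 0, 0], "rot": [0, 0, 0]},
    {"jaw": 0.8, "offset": [-2.5, 0, 0], "rot": [0, 0, 0]},
    {"jaw": 0.8, "offset": [-2, 0, 0], "rot": [0, 0, 0]}
  ]
}}

```text
time_s: 9.12
eef_pos: [0.4922, 0.0845, -0.0126]
eef_rot: [-0.0, 0.078, 0.997, -0.0]
wrist_force: [-3.4, 0.5, 2.9]
opening: 0.799
grasp_force: 2.1
```

```bash
python3 m.py
```

```text
9.125 [ 0.4922  0.0845 -0.0126] toolyaw -0.1553 F [-3.4  0.5  2.9]
scene rel x -13.8 y 0.0 yaw -0.018 jig [585.5  66.2] -0.134 sizes [144. 201.] [230. 297.] n [-0.142  0.023  0.99 ] ztop 0.0423
side rel x -12.1 y 0.8 yaw -0.006 jig [581.5  64.3] -0.152 sizes [139. 204.] [232. 303.] n [-0.139  0.021  0.99 ] ztop 0.0425
```

Request:
{"op": "apply_moves", "data": {
  "moves": [
    {"jaw": 0.8, "offset": [0, 0, -1], "rot": [0, 0, 0]},
    {"jaw": 0.8, "offset": [-2, 0, -0.3], "rot": [0, 0, 0]},
    {"jaw": 0.8, "offset": [-2, 0, -0.3], "rot": [0, 0, 0]},
    {"jaw": 0.8, "offset": [-2, 0, -0.3], "rot": [0, 0, 0]},
    {"jaw": 0.8, "offset": [-2, 0, -0.3], "rot": [0, 0, 0]}
  ]
}}

```text
time_s: 9.85
eef_pos: [0.5007, 0.0832, -0.0103]
eef_rot: [0.0, 0.078, 0.997, -0.0]
wrist_force: [-1.3, 0.4, 0.5]
opening: 0.801
grasp_force: 0.4
```

```bash
python3 m.py
```

```text
9.85 [ 0.5007  0.0832 -0.0103] toolyaw -0.1553 F [-1.3  0.4  0.5]
scene rel x -7.2 y -2.4 yaw -0.004 jig [587.1  68.3] -0.153 sizes [146. 201.] [232. 299.] n [-0.111  0.017  0.994] ztop 0.0418
side rel x -3.8 y -0.4 yaw 0.001 jig [582.  65.] -0.157 sizes [140. 203.] [232. 303.] n [-0.108  0.016  0.994] ztop 0.0422
```

Request:
{"op": "apply_moves", "data": {
  "moves": [
    {"jaw": 0.8, "offset": [-1, 0, -0.1], "rot": [0, 0, 0]},
    {"jaw": 0.8, "offset": [-1, 0, -0.1], "rot": [0, 0, 0]},
    {"jaw": 0.8, "offset": [-1, 0, -0.1], "rot": [0, 0, 0]},
    {"jaw": 0.8, "offset": [-1, 0, -0.1], "rot": [0, 0, 0]},
    {"jaw": 0.8, "offset": [0, 0, 0], "rot": [0, 0, 0]}
  ]
}}

```text
time_s: 10.58
eef_pos: [0.5043, 0.0827, -0.0099]
eef_rot: [-0.0, 0.078, 0.997, 0.0]
wrist_force: [-1.3, 0.6, 0.9]
opening: 0.796
grasp_force: 0.5
```

```bash
python3 m.py
```

```text
10.575 [ 0.5043  0.0827 -0.0099] toolyaw -0.1553 F [-1.3  0.6  0.9]
scene rel x -4.3 y -2.0 yaw 0.002 jig [588.4  68.1] -0.157 sizes [144. 201.] [230. 299.] n [0.    0.001 1.   ] ztop 0.0356
side rel x -1.2 y 0.1 yaw 0.000 jig [581.9  65.4] -0.154 sizes [142. 203.] [232. 304.] n [ 0.001 -0.001  1.   ] ztop 0.036
```

Request:
{"op": "apply_moves", "data": {
  "moves": [
    {"jaw": 0.8, "offset": [2, 0, 0], "rot": [0, 0, 0]},
    {"jaw": 0.8, "offset": [15, 0, 0], "rot": [0, 0, 0]},
    {"jaw": 0.8, "offset": [20, 0, 0], "rot": [0, 0, 0]},
    {"jaw": 0.8, "offset": [10, 0, -30], "rot": [0, 0, 0]},
    {"jaw": 0.8, "offset": [0, 0, -60], "rot": [0, 0, 0]}
  ]
}}

```text
time_s: 11.3
eef_pos: [0.4533, 0.0903, 0.0783]
eef_rot: [-0.004, 0.078, 0.997, -0.0]
wrist_force: [1.6, -0.4, 0.1]
opening: 0.8
grasp_force: 0.0
```

Request:
{"op": "apply_moves", "data": {
  "moves": [
    {"jaw": 0.8, "offset": [0, 0, -50], "rot": [0, 0, 0]},
    {"jaw": 0.8, "offset": [0, 0, -50], "rot": [0, 0, 0]},
    {"jaw": 0.8, "offset": [0, 0, 0], "rot": [0, 0, 0]},
    {"jaw": 0.8, "offset": [0, 0, 0], "rot": [0, 0, 0]},
    {"jaw": 0.8, "offset": [0, 0, 0], "rot": [0, 0, 0]}
  ]
}}

```text
time_s: 11.92
eef_pos: [0.4564, 0.09, 0.1783]
eef_rot: [-0.002, 0.078, 0.997, -0.0]
wrist_force: [-0.4, 0.4, -0.4]
opening: 0.8
grasp_force: 0.0
```

```bash
python3 m.py f
```

```text
11.925 [0.4564 0.09   0.1783] toolyaw -0.1554 F [-0.4  0.4 -0.4]
scene rel x -1.8 y -1.9 yaw -0.002 jig [587.   68.3] -0.153 sizes [142. 201.] [232. 299.] n [-0.001  0.001  1.   ] ztop 0.0356
side rel x -0.6 y 0.4 yaw -0.005 jig [581.6  65. ] -0.152 sizes [141. 204.] [232. 304.] n [ 0.001 -0.     1.   ] ztop 0.0359
```

View pics/f_scene.png

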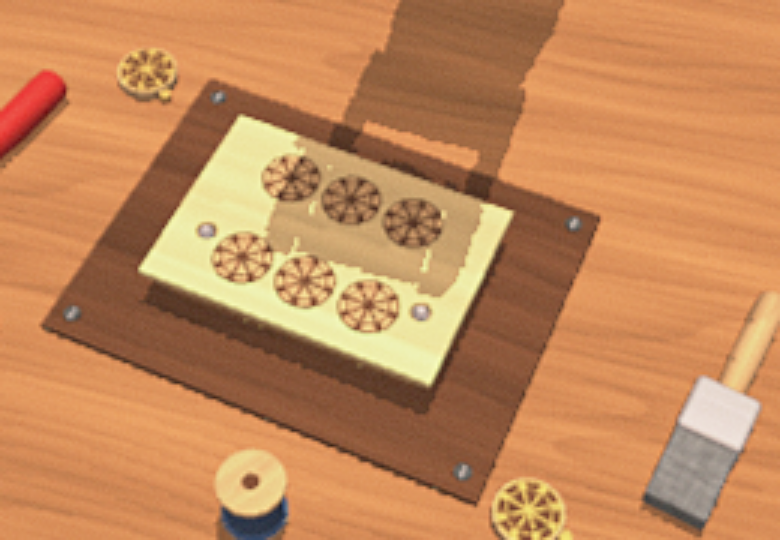

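The picture shows both steel pins standing up through the holes, at about (206,230) and (420,312). The sheet lies flat on the bed and nothing else has moved.

```bash
python3 -c "
from bench import ctrl
print(ctrl.hand_in())"
```

```text
the job is handed in; nothing more can be done
None
```

The sheet is home: both pins show through its holes, it measured level and fully down on the bed, the hand is clear of it, and the job was handed in at about 12 s (no verdict was returned).

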